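Empty the worn punches into the cutter bin

ROBOT

A 6-joint arm with a two-finger parallel gripper is mounted at the origin on a cart in front of the work surface, level with it; the furniture and walls round the work are solid. World frame = base frame: x ahead of the robot, y to its left, z up, the work surface at z = 0. Lengths are in m, angles in rad, forces in N, time in s.
With the tool pointing down it reaches from about 0.3 to 0.775 m from the base axis. Payload 14.6 kg.
Tool frame: the origin (TCP) lies between the finger pads; the fingertips stand 14 mm ahead of it and the grasp point (between the pads) lies 5 mm behind it; z points along the fingers, y is the line along which they close (so a half turn about z gives the same grasp; the last joint's range is limited). The gripper opens to 94 mm and grips with 3 to 60 N. Pads are 16 mm wide; open, the fingers measure 119 mm over their backs; the gripper's body (75 mm by 177 mm) begins 78 mm behind the grasp point.
Start: joints at [-1.187, 0.3, 1.521, -0, 1.321, -0.067], TCP at [0.24, -0.495, 0.219] pointing down, gripper open.
Joint ranges: [-3.03, 3.03], [-0.79, 2.21], [0.23, 2.52], [-1.04, 4.18], [0, 3.07], [-2.55, 2.55]. Speed limits (rad/s): [2.22, 2.22, 2.57, 3.14, 3.14, 3.14].

INTERFACE

Orientations are given as [roll, pitch, yaw] about the fixed x, y, z axes, in that order (R = Rz(yaw) Ry(pitch) Rx(roll)).
In Python, from station import ctrl gives the robot as it stands. The module is installed in compiled form; this text tells all that it offers.
- The arm moves only by the tool move_arm, never from a script. Its argument "targets" is a list of rows, each a list of 7 numbers: the opening, from -1 (shut) to 1 (fully open), then the shift along the tool's x, y, z in units of 50 mm (1.0 is 50 mm), then the turn, a rotation vector about the tool's x, y, z in rad. A call has 1 to 12 rows; each row is the pose to reach, as a shift and turn from the pose commanded when the call began, along the tool's axes at that moment; what a row does not reach only later rows make up. A row lasts 1/10 s, in which the tool goes at most 50 mm and 8.59 degrees, less where a joint would pass 70% of its speed; a pose out of reach is approached as far as the arm can. A call with a gripper value outside its range is refused whole. The fingers move at their own pace and stop on an object; "grip_force" is the grip in N (left out, the last holds). Time passes only in rows, so rows that repeat a pose let the fingers close. It gives the time, the measured TCP pose, the force, the opening and the grip force at its end, in the units of the state.
- ctrl.get_obs(): the state, without advancing time (a new reading comes with each control period).
- ctrl.camera(name): name is "scene" or "side" or "wrist"; returns (picture, depth): 400x640x3 uint8, red, green, blue; 400x640 float32, m along the optical axis (not along the pixel's ray), 0 where there is no reading.
- ctrl.camera_params(name): a dict with "intrinsics" (3x3 intrinsics, pixels), "k1" (the pictures are not rectified: a ray, as slopes to the right and down, at radius r is drawn at 1 + k1 r^2 times it, then the intrinsics apply), "rvec" (rotation vector, rad) and "tvec" (3), from world to camera coordinates, as OpenCV has them; the wrist camera has in their place "T_tool_cam" (4x4, takes a point from camera to tool coordinates, whose origin is the TCP and whose axes are the flange's). Camera axes: x right, y down, z forward; pixel columns grow to the right and rows downward; lengths in m; the calibration is good to about 2 mm. A picture is of the moment at which its call begins: read the wrist's pose just before it. camera_params takes no time and is no camera call.
- ctrl.hand_in(): hands the job in; it is judged then, once.
Trained networks look in the newest picture that a camera, given by its name, has taken for a name from the list of things; names that differ only in an ending like _2 or _b are one class to them, and where a whole thing is asked for, a point or a joint stands for the part that bears it (a point fixed in the world has none). Each returns a list of dicts, best first, with "score" (0 to 1); they miss things now and then, are a little off and sometimes report something else, mostly with a low value. They report only what shows in the picture. A call takes as long as a camera call.
- ctrl.cut_out(camera, target): "region" (400x640 bool, what is visible of it) and "point" ([column, row] in pixels, amid what is visible of it).
- ctrl.tip_of(camera, target): "point" ([column, row] in pixels: a listed point, or the origin of a listed thing).
The state is a dict: "time_s": time; "qpos": joint angles; "joint_vel": joint speeds; "tau": joint torques, N m; "ee_pos": TCP position; "eef_rot": TCP orientation; "force": force on the tool from outside, world axes, zero at the start; "moment": the same for the moment, N m; "grip_width": finger opening in m; "grip_force": force on a finger pad.
Only numpy, scipy, OpenCV 4.12 (cv2) and the standard library are available. Lean on these libraries where they do the work, as an engineer would, in place of code of your own. Each camera call takes 0.05 s, during which the arm holds its last target. There are 200 camera calls.

TASK

The three drive punches in the steel cup on the cork mat are blunt and go into the grey bin for old cutters, whose sprung flap only opens inward. Carry them over in the cup, push the flap well open with the cup's front rim, tip the cup so that all three slide through into the bin, and then draw the cup out, so that the flap springs shut, and stand it upright in the middle of its mat again. Leave the other things on the bench where they are.

Things in the scene. Friction and masses are not known exactly. Their poses are not given: they have to be found in the camera images.
- cup: Open-fronted tipping cup of bare sheet steel (like a small square scoop), 172 mm long, 84 mm wide, loose, 0.15 to 0.3 kg. Origin: on its underside, 72 mm in front of its back; x points to the open mouth, z up. Flat 3 mm floor up to x = 0.044, then a ramp rising 12 degrees to the front rim. Side walls 3 mm thick, top at z = 0.056 from back to mouth; back wall 60 mm high.
- cup_grip (a point): Middle of the cup's black upright grip slab, 50 mm behind the cup's origin, 95 mm above its underside; same axes. The slab spans cup x = -0.080 to -0.020, z = 0.064 to 0.120, and is 18 mm thick with flat sides square to y, so that fingers closing along the cup's y can hold it at any pitch.
- cup_lip (a point): Middle of the cup's front rim (lower edge of its mouth): 100 mm in front of the origin, 14.5 mm above the underside; same axes. Cup and punches are smooth (friction about 0.25): level or tipped nose-down by 18 degrees they stay in, at 24 to 28 degrees they start to slide, at 40 degrees or more they all run out.
- punch_1: Worn drive punch, dark steel rod 104 mm long along its y, 17 mm thick, about 50 g, lying in the cup along the cup's x. Origin: middle of its underside.
- punch_2: Worn drive punch, as punch_1 but 13 mm thick.
- punch_3: Worn drive punch, as punch_1 but 21 mm thick.
- bin: Grey steel bin bolted to the bench, 200 mm deep (x), 190 mm wide (y), 214 mm high, walls 4 mm. Origin: middle of its underside; its front looks to its own -x (towards the robot), z up. Front wall at x = -0.100 up to the sill; from there it slopes back at 45 degrees up to the hinge line, where the flat top begins. The mouth in the slope is 140 mm wide, 95 mm along the slope, filled by the flap.
- mouth_sill (a point): Middle of the lower edge of the bin's mouth (sill): x = -0.100, z = 0.135 in the bin. Same axes as the bin. A round edge bead stands 3 mm above it.
- mouth_hinge (a point): Middle of the upper edge of the bin's mouth, on the flap's hinge line: x = -0.033, z = 0.202 in the bin. Same axes as the bin.
- flap (a joint): Angle of the aluminium flap (134 wide, 89 long, 3 mm thick) that runs from the hinge line down the slope. 0 is shut (lying in the slope); it swings only inward, to 1.45 rad. A light spring shuts it: 0.1 N m shut, 0.16 N m at 1 rad, 1 to 8 N at the cup's rim; the punches' weight does not open it. At about 1.2 rad, with the rim 60 mm or more inside (square to the slope), the punches pass below it.
- mat: Fixed cork mat 250 mm (x) by 180 mm (y), 4 mm thick, on which the cup stands. Origin: middle of its underside.
- wax: Loose cream wax block 34 x 62 x 24 mm on the bench; not part of the job. Origin: middle of its underside.
- tape: Loose roll of masking tape, 104 mm across, 25 mm high, lying flat; not part of the job. Origin: middle of its underside.
- spool: Loose white thread spool, 38 mm across, 49 mm high, standing; not part of the job. Origin: middle of its underside.

How it is judged:
By the outcome, as a careful person would: the job done as asked, in the order asked, and still so for the second after the job is handed in, with the robot touching nothing.
It also fails if it takes over 64 s, if anything falls off the work surface, if the arm or the gripper's body presses on something with over 40 N, if the wrist force passes 120 N, or if a joint passes its speed limit or range.

## Working session

There is one attempt and no reset: what is moved stays moved. The work goes in short steps, Python scripts to look and compute and a tool call to move; the robot and the scene stay as the last step left them, time stands still between calls to the robot, and variables do not carry over. Pictures are saved under pics/ and viewed, at most 10 in all, crops included, and the job is handed in when it is done.

Besides the shell and the picture viewer there is one more tool, called after ">>>" in YAML: its name, and indented under it one key for each argument. move_arm: Moves the arm, as the interface text tells. Its arguments: {"type":"object","properties":{"targets":{"type":"array"},"grip_force":{"type":"number"}},"required":["targets"]}

```bash
mkdir -p pics; cat > h.py <<'E'
import numpy as np, cv2
from station import ctrl
from scipy.spatial.transform import Rotation as R
def cam(name):
    p=ctrl.camera_params(name)
    K=np.array(p["intrinsics"]);k1=p["k1"]
    if name=="wrist":
        o=ctrl.get_obs();T=np.eye(4);T[:3,:3]=R.from_euler('xyz',o["eef_rot"]).as_matrix() if len(o["eef_rot"])==3 else R.from_quat(o["eef_rot"]).as_matrix()
        T[:3,3]=o["ee_pos"];T=T@np.array(p["T_tool_cam"])
    else:
        T=np.eye(4);T[:3,:3]=cv2.Rodrigues(np.array(p["rvec"],float))[0];T[:3,3]=np.ravel(p["tvec"]);T=np.linalg.inv(T)
    return K,k1,T
def ray(c,uv):
    K,k1,T=c
    s=cv2.undistortPoints(np.array(uv,float).reshape(-1,1,2),K,np.array([k1,0,0,0,0.]))[:,0]
    return s
def world(c,uv,d):
    s=ray(c,uv);d=np.ravel(d)
    P=np.c_[s*d[:,None],d]
    return P@c[2][:3,:3].T+c[2][:3,3]
def tri(obs): # list of (cam,uv)
    A=np.zeros((3,3));b=np.zeros(3)
    for c,uv in obs:
        s=ray(c,uv)[0];v=c[2][:3,:3]@np.r_[s,1];v/=np.linalg.norm(v);M=np.eye(3)-np.outer(v,v)
        A+=M;b+=M@c[2][:3,3]
    x=np.linalg.solve(A,b)
    r=[np.linalg.norm(np.cross((lambda v:v/np.linalg.norm(v))(c[2][:3,:3]@np.r_[ray(c,uv)[0],1]),x-c[2][:3,3])) for c,uv in obs]
    return x,r
def onz(c,uv,z):
    s=ray(c,uv)[0];v=c[2][:3,:3]@np.r_[s,1];o=c[2][:3,3];return o+v*(z-o[2])/v[2]
E
cat > a.py <<'E'
from h import *
o=ctrl.get_obs();print({k:np.round(v,3) for k,v in o.items()})
C={}
for n in("scene","side"):
    C[n]=cam(n);im,d=ctrl.camera(n);cv2.imwrite(f"pics/{n}0.png",im[...,::-1]);np.save(n+"d",d);np.save(n+"i",im)
    print(n,C[n][2][:3,3].round(3))
for t in["cup","cup_grip","cup_lip","bin","mouth_sill","mouth_hinge","mat","wax","tape","spool"]:
    ob=[]
    for n in C:
        r=ctrl.tip_of(n,t)
        if r: ob.append((C[n],r[0]["point"]));print(t,n,np.round(r[0]["point"],1),round(r[0]["score"],2))
    if len(ob)==2: x,e=tri(ob);print("   ->",x.round(4),np.round(e,4))
E
python3 a.py
```

```text
{'time_s': np.float64(0.0), 'qpos': array([-1.187,  0.3  ,  1.522,  0.   ,  1.321, -0.067]), 'joint_vel': array([ 0.001, -0.   ,  0.001, -0.002,  0.   ,  0.001]), 'tau': array([ 1.0000e-03, -5.3181e+01, -3.5274e+01,  7.1000e-02,  2.4000e-02,
       -0.0000e+00]), 'ee_pos': array([ 0.24 , -0.495,  0.219]), 'eef_rot': array([-3.14 , -0.   ,  0.451]), 'force': array([0.342, 0.044, 0.361]), 'moment': array([-0.026,  0.021, -0.017]), 'grip_force': np.float64(0.0), 'grip_width': np.float64(0.094)}
scene [ 0.15 -0.76  1.  ]
side [-0.169  1.087  1.119]
cup scene [332.9 289.6] 0.77
cup side [359.4 213.2] 0.92
   -> [ 0.5016 -0.1537 -0.0078] [0.0005 0.0005]
cup_grip scene [314.7 273.1] 0.64
cup_grip side [377.  193.2] 0.55
   -> [ 0.4413 -0.1554  0.1083] [0.001 0.001]
cup_lip scene [366.6 278.7] 0.89
cup_lip side [342.1 194.8] 0.88
   -> [ 0.5967 -0.1807  0.0184] [0.0022 0.0022]
bin scene [325.7 203.4] 0.68
bin side [266.7 250.9] 0.57
   -> [ 0.6529  0.1898 -0.0157] [0.0021 0.0021]
mouth_sill scene [296.1 180.1] 0.74
mouth_sill side [296.6 230.8] 0.77
   -> [0.5347 0.1859 0.1358] [0.0081 0.0081]
mouth_hinge scene [315.  160.5] 0.59
mouth_hinge side [274.6 204.2] 0.88
   -> [0.6098 0.1861 0.1972] [0.0006 0.0006]
mat scene [338.4 291. ] 0.65
mat side [360.9 208. ] 0.56
   -> [ 0.5085 -0.1719  0.0025] [0.0019 0.0019]
wax scene [279.3 241.6] 0.68
wax side [343.2 254.3] 0.59
   -> [0.4261 0.075  0.0076] [0.0021 0.0021]
tape scene [244.8 190.7] 0.93
tape side [293.5 312.8] 0.92
   -> [0.4088 0.3613 0.0059] [0.001 0.001]
spool scene [393.7 255.3] 0.52
spool side [303.5 193.3] 0.54
   -> [ 0.7334 -0.1275 -0.0045] [0.0001 0.0001]
```

View pics/scene0.png

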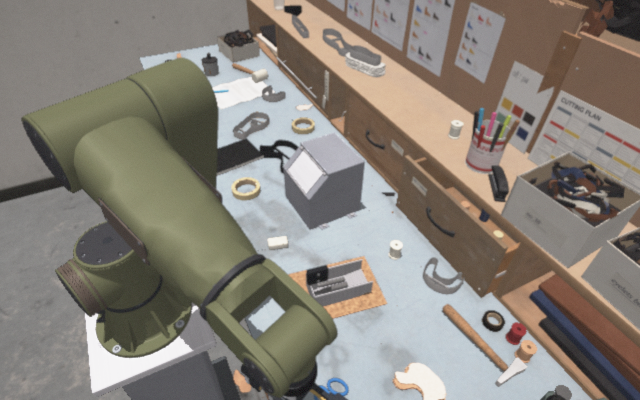

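View pics/side0.png

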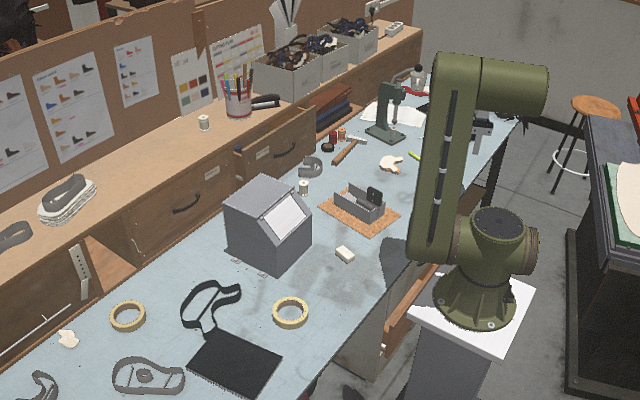

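The scene camera shows the cup at about (335,285) on its mat, with the bin at (325,180) and its flap at (305,170). In the side view the cup is at (360,205) and the bin at (268,230). Next I'll get the yaws and surfaces from depth.

```bash
cat > b.py <<'E'
from h import *
import sys
for n in("scene","side"):
    c=cam(n);im,d=ctrl.camera(n)
    for t in["mat","bin","flap","cup","cup_grip"]:
        r=ctrl.cut_out(n,t)
        if not r: print(n,t,"none");continue
        m=r[0]["region"]&(d>0);v,u=np.nonzero(m);P=world(c,np.c_[u,v],d[m])
        print(n,t,round(r[0]["score"],2),m.sum(),"med",np.median(P,0).round(3),"lo",np.percentile(P,2,0).round(3),"hi",np.percentile(P,98,0).round(3))
        np.save(f"P_{n}_{t}",P)
        if t=="mat":
            Q=P[abs(P[:,2]-np.median(P[:,2]))<.006]
            print("  matz",np.median(Q[:,2]),cv2.minAreaRect((Q[:,:2]*1000).astype(np.float32)))
        if t=="flap":
            q=np.median(P,0);
            for _ in range(5):
                w=abs((P-q)@np.linalg.svd(P-q,full_matrices=False)[2][2])<.006;P=P[w];q=P.mean(0)
            nn=np.linalg.svd(P-q,full_matrices=False)[2][2];nn*=np.sign(nn[2]);print("  plane",q.round(4),nn.round(3),"yaw",np.degrees(np.arctan2(-nn[1],-nn[0])).round(2))
        if t=="bin":
            w=P[:,2]>.2;Q=P[w];print("  top",np.median(Q[:,2]).round(4),cv2.minAreaRect((Q[:,:2]*1000).astype(np.float32)))
E
python3 b.py
```

```text
scene mat 0.92 1218 med [ 0.542 -0.222  0.004] lo [ 0.42  -0.261  0.   ] hi [ 0.632 -0.062  0.009]
  matz 0.004444684819818023 ((513.0842895507812, -159.11257934570312), (184.989501953125, 236.6973114013672), 80.51274108886719)
scene bin 0.73 5656 med [0.615 0.114 0.158] lo [0.536 0.087 0.007] hi [0.733 0.271 0.217]
  top 0.2142 ((666.2566528320312, 184.67630004882812), (143.9941864013672, 192.91476440429688), 1.5726585388183594)
scene flap 0.95 758 med [0.574 0.181 0.174] lo [0.543 0.12  0.143] hi [0.603 0.247 0.205]
  plane [0.5737 0.1823 0.1736] [-0.713 -0.025  0.701] yaw 2.01
scene cup 0.75 1707 med [ 0.516 -0.163  0.04 ] lo [ 0.424 -0.217  0.006] hi [ 0.597 -0.124  0.124]
scene cup_grip 0.64 1893 med [ 0.517 -0.163  0.038] lo [ 0.424 -0.218  0.005] hi [ 0.598 -0.123  0.124]
side mat 0.74 1174 med [ 0.468 -0.106  0.002] lo [ 0.377 -0.228 -0.005] hi [ 0.634 -0.056  0.009]
  matz 0.0022314818250250834 ((505.8510437011719, -156.39886474609375), (194.57376098632812, 263.0589904785156), 83.08261108398438)
side bin 0.55 6697 med [0.601 0.243 0.153] lo [0.533 0.1   0.004] hi [0.727 0.289 0.214]
  top 0.211 ((664.4601440429688, 191.91403198242188), (144.67323303222656, 197.30918884277344), 1.1991928815841675)
side flap 0.79 1000 med [0.571 0.192 0.17 ] lo [0.54  0.126 0.139] hi [0.601 0.252 0.202]
  plane [0.5712 0.1905 0.1701] [-0.711 -0.037  0.702] yaw 2.96
side cup 0.82 1218 med [ 0.483 -0.14   0.038] lo [ 0.42  -0.213  0.002] hi [ 0.589 -0.106  0.121]
side cup_grip 0.87 1111 med [ 0.486 -0.139  0.04 ] lo [ 0.42  -0.212  0.005] hi [ 0.59  -0.106  0.12 ]
```

```bash
python3 - <<'E'
from h import *
p=ctrl.camera_params("wrist");print(np.array(p["T_tool_cam"]).round(3),p["intrinsics"])
E
```

```text
[[-0.001 -0.962 -0.274  0.081]
 [ 1.    -0.001 -0.     0.001]
 [ 0.    -0.274  0.962 -0.165]
 [ 0.     0.     0.     1.   ]] [[318.01559547   0.         323.66748369]
 [  0.         318.01559547 202.16702251]
 [  0.           0.           1.        ]]
```

```bash
cat >> h.py <<'E'
def tool(yaw,a): # a = pitch about y (negative: fingers point ahead)
    return R.from_euler('xyz',[np.pi,a,yaw])
def pose():
    o=ctrl.get_obs();return np.array(o["ee_pos"]),R.from_euler('xyz',o["eef_rot"]),o
def goto(p,r,base=None):
    P,Q,o=pose() if base is None else base
    s=Q.inv().apply(np.array(p)-P)/.05;w=(Q.inv()*r).as_rotvec()
    print("row",s.round(3),w.round(4),"mm",np.linalg.norm(s*50).round(0),"deg",np.degrees(np.linalg.norm(w)).round(1));return s,w
E
python3 -c "
from h import *
goto([.38,-.15,.30],tool(-.157,-.0))
goto([.38,-.15,.30],tool(-.157,-.35))"
```

```text
row [ 5.534 -4.989 -1.611] [ 1.000e-04 -0.000e+00  6.078e-01] mm 381.0 deg 34.8
row [ 5.534 -4.989 -1.611] [-0.1063  0.3391  0.6015] mm 381.0 deg 40.0
```

>>> move_arm:
  targets:
    - [1, 2.7, -2.5, -1.6, 0, 0, 0.3]
    - [1, 5.53, -4.99, -1.61, 0, 0, 0.608]
    - [1, 5.53, -4.99, -1.61, 0, 0, 0.608]
    - [1, 5.53, -4.99, -1.61, 0, 0, 0.608]
    - [1, 5.53, -4.99, -1.61, 0, 0, 0.608]
    - [1, 5.53, -4.99, -1.61, 0, 0, 0.608]
    - [1, 5.53, -4.99, -1.61, 0, 0, 0.608]
    - [1, 5.53, -4.99, -1.61, 0, 0, 0.608]
    - [1, 5.53, -4.99, -1.61, 0, 0, 0.608]
    - [1, 5.53, -4.99, -1.61, 0, 0, 0.608]
    - [1, 5.53, -4.99, -1.61, 0, 0, 0.608]
    - [1, 5.53, -4.99, -1.61, 0, 0, 0.608]

```text
time_s: 2.9
ee_pos: [0.3794, -0.1509, 0.2997]
eef_rot: [-3.142, 0.001, -0.159]
force: [0.2, -0.5, -0.5]
grip_width: 0.0942
grip_force: 0.0
```

```bash
cat > c.py <<'E'
from h import *
import sys,pickle
tag=sys.argv[1]
P,Q,o=pose();print(P.round(4),o["eef_rot"],"q",np.round(o["qpos"],2),o["time_s"])
V=[]
c=cam("wrist");im,d=ctrl.camera("wrist");cv2.imwrite(f"pics/w{tag}.png",im[...,::-1])
r={}
for t in["cup","cup_grip","cup_lip","mat","wax"]:
    q=ctrl.tip_of("wrist",t)
    if q: r[t]=q[0]["point"];print(t,np.round(r[t],1),round(q[0]["score"],2))
pickle.dump((c,r),open(f"v{tag}.pkl","wb"))
for t,n in(("cup",0),("mat",1)):
    q=ctrl.cut_out("wrist",t)
    if not q: print("no",t);continue
    m=q[0]["region"]&(d>0);v,u=np.nonzero(m);W=world(c,np.c_[u,v],d[m]);np.save(f"W{tag}_{t}",W)
    if t=="mat":
        Z=W[:,2];k=abs(Z-np.median(Z))<.005;print("mat",np.median(Z),cv2.minAreaRect((W[k,:2]*1000).astype(np.float32)))
    else:
        for lo,hi in((.1,.13),(.052,.066)):
            k=(W[:,2]>lo)&(W[:,2]<hi);print("cup",lo,hi,k.sum(),cv2.minAreaRect((W[k,:2]*1000).astype(np.float32)) if k.sum()>5 else"", np.median(W[k],0).round(4))
E
python3 c.py 1
```

```text
[ 0.3794 -0.1509  0.2997] [-3.14150180e+00  5.59153874e-04 -1.59016515e-01] q [-0.47 -0.08  1.76 -0.    1.47  1.26] 2.9
cup [318.   80.9] 0.92
cup_grip [312.3 124.1] 0.69
cup_lip [315.   76.9] 0.55
wax [169.4 164.5] 0.62
cup 0.1 0.13 966 ((451.0691833496094, -153.9501190185547), (18.272705078125, 59.78370666503906), 80.8502426147461) [ 0.452  -0.1544  0.1232]
cup 0.052 0.066 1169 ((506.05645751953125, -162.79013061523438), (85.72410583496094, 154.0801239013672), 80.90650177001953) [ 0.5013 -0.1612  0.0608]
mat 0.004084719019381566 ((492.0650634765625, -155.75047302246094), (182.09494018554688, 218.54013061523438), 80.44385528564453)
```

```bash
python3 -c "
from h import *
r=tool(-.159,-.524);z=r.as_matrix()[:,2];G=np.array([.451,-.154,.099])
goto(G-z*.10,r)"
```

```text
row [ 0.419 -0.149  2.287] [-4.00e-04  5.24e-01  1.40e-03] mm 116.0 deg 30.0
```

>>> move_arm:
  targets:
    - [1, 0.42, -0.15, 2.29, 0, 0.524, 0]
    - [1, 0.42, -0.15, 2.29, 0, 0.524, 0]
    - [1, 0.42, -0.15, 2.29, 0, 0.524, 0]
    - [1, 0.42, -0.15, 2.29, 0, 0.524, 0]
    - [1, 0.42, -0.15, 2.29, 0, 0.524, 0]
    - [1, 0.42, -0.15, 2.29, 0, 0.524, 0]
    - [1, 0.42, -0.15, 2.29, 0, 0.524, 0]

```text
time_s: 4.0
ee_pos: [0.4026, -0.1463, 0.1867]
eef_rot: [3.141, -0.523, -0.156]
force: [0.9, -0.8, -0.2]
grip_width: 0.0936
grip_force: 0.0
```

```bash
python3 c.py 2; python3 - <<'E'
from h import *
import pickle
a=pickle.load(open("v1.pkl","rb"));b=pickle.load(open("v2.pkl","rb"))
for t in a[1]:
    if t in b[1]: print(t,*[x for x in tri([(a[0],a[1][t]),(b[0],b[1][t])])])
r=tool(-.159,-.524);z=r.as_matrix()[:,2];G=np.array([.451,-.154,.099])
goto(G+z*.005,r)
E
```

```text
[ 0.4026 -0.1463  0.1867] [ 3.14095272 -0.52344576 -0.15638646] q [-0.55 -0.2   2.22  0.31  0.67  0.98] 4.0
cup [323.8 184.1] 0.56
cup_grip [321.1 209.1] 0.59
cup_lip [321.2 107.1] 0.98
wax [131.3 285.8] 0.73
cup 0.1 0.13 1568 ((449.8842468261719, -153.75613403320312), (18.368118286132812, 58.44198989868164), 80.96527862548828) [ 0.448  -0.1538  0.1231]
cup 0.052 0.066 1608 ((513.2890014648438, -164.0245819091797), (85.44682312011719, 171.15301513671875), 81.00373840332031) [ 0.4871 -0.1385  0.0609]
no mat
cup [ 0.50001299 -0.1627705   0.01576876] [np.float64(0.00028571812166019637), np.float64(0.00028571812166012183)]
cup_grip [ 0.44881809 -0.15110165  0.11503753] [np.float64(0.0009364405937836723), np.float64(0.0009364405937836001)]
cup_lip [ 0.48632255 -0.1603152   0.20726836] [np.float64(0.0015852413152581883), np.float64(0.0015852413152581438)]
wax [ 0.42132847  0.08012069 -0.01462065] [np.float64(0.00019710241924278748), np.float64(0.00019710241924276458)]
row [-1.000e-03  7.000e-03  2.096e+00] [-0.001   0.0003  0.0017] mm 105.0 deg 0.1
```

View pics/w2.png

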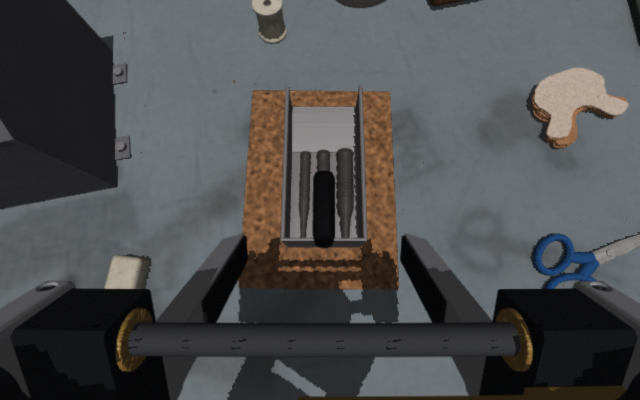

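The cup is centred between the fingers, with the slab at (323,208), the three punches inside it, and the mat running (248,90) to (397,288). The grip is confirmed from two views, so I'll go in and close.

>>> move_arm:
  targets:
    - [1, 0, 0, 0.7, 0, 0, 0]
    - [1, 0, 0, 1.3, 0, 0, 0]
    - [1, 0, 0, 1.8, 0, 0, 0]
    - [1, 0, 0, 2.1, 0, 0, 0]
    - [1, 0, 0, 2.1, 0, 0, 0]
    - [-1, 0, 0, 2.1, 0, 0, 0]
    - [-1, 0, 0, 2.1, 0, 0, 0]
    - [-1, 0, 0, 2.1, 0, 0, 0]
    - [-1, 0, 0, 2.1, 0, 0, 0]
    - [-1, 0, 0, 2.1, 0, 0, 0]
    - [-1, 0, 0, 2.1, 0, 0, 0]
    - [-1, 0, 0, 2.1, 0, 0, 0]
  grip_force: 60

```text
time_s: 5.6
ee_pos: [0.4536, -0.1541, 0.0946]
eef_rot: [3.142, -0.524, -0.157]
force: [-0.6, 0.3, 0.1]
grip_width: 0.041
grip_force: 0.0
```

```bash
cat > plan.py <<'E'
# bin frame x,z geometry: cup pitch th, lip at slope coords (s,n)
import numpy as np
S=np.array([-.1,.135]);H=np.array([-.033,.202]);u=(H-S)/np.linalg.norm(H-S);n=np.array([u[1],-u[0]])
def ev(th,lip):
    t=np.radians(th);ex=np.array([np.cos(t),-np.sin(t)]);ez=np.array([np.sin(t),np.cos(t)])
    o=lip-.1*ex-.0145*ez
    pt=lambda x,z:o+x*ex+z*ez
    und=[pt(x,0) for x in np.linspace(-.072,.044,40)]+[pt(x,(x-.044)*.2126) for x in np.linspace(.044,.1,30)]
    bead=S+np.array([0,.003])
    # signed clearance of bead below underside (along ez)
    xb=(bead-o)@ex;zb=(bead-o)@ez;cl=(max(0,(xb-.044)*.2126)-zb) if -.072<xb<.1 else 9
    fr=[(x-S)@n for x in und]
    front=min((p-np.array([-.1,0]))@np.array([-1,0]) for p in und if p[1]<.135) if any(p[1]<.135 for p in und) else 9
    # flap angle: needed so that the cup's rim/side wall top points lie beneath
    ang=0
    for z in np.linspace(.0145,.056,20):
        for x in np.linspace(.0,.1,40):
            v=pt(x,z)-H;dn,du=v@n,-(v@u)
            r=np.hypot(dn,du)
            if dn>-.003 and r<.091: ang=max(ang,np.arctan2(dn,du))
    wallH=(H-o)@ez-.056
    tip=H+.089*(-u*np.cos(ang)+n*np.sin(ang))
    return dict(cl=round(cl*1e3,1),ang=round(ang,2),tip_above_ramp_mm=round(((tip-lip)@ez)*1e3),tip_ahead=round(((tip-lip)@ex)*1e3),topclr=round(wallH*1e3),n=round(((lip-S)@n)*1e3),grip=pt(-.05,.095).round(3),o=o.round(3))
if __name__=="__main__":
    for th in(0,10,15,30,40,45,50):
        for s in(.02,.03):
            for d in(-.01,.03,.06,.07,.08):
                print(th,s,d,ev(th,S+u*s+n*d))
E
python3 plan.py
```

```text
0 0.02 -0.01 {'cl': np.float64(14.1), 'ang': 0, 'tip_above_ramp_mm': -17, 'tip_ahead': -3, 'topclr': 4, 'n': -10, 'grip': array([-0.243,  0.237]), 'o': array([-0.193,  0.142])}
0 0.02 0.03 {'cl': np.float64(-20.2), 'ang': np.float64(0.38), 'tip_above_ramp_mm': -8, 'tip_ahead': -3, 'topclr': 33, 'n': 30, 'grip': array([-0.215,  0.208]), 'o': array([-0.165,  0.113])}
0 0.02 0.06 {'cl': np.float64(-45.8), 'ang': np.float64(0.67), 'tip_above_ramp_mm': 7, 'tip_ahead': 0, 'topclr': 54, 'n': 60, 'grip': array([-0.193,  0.187]), 'o': array([-0.143,  0.092])}
0 0.02 0.07 {'cl': np.float64(-52.9), 'ang': np.float64(0.75), 'tip_above_ramp_mm': 13, 'tip_ahead': 0, 'topclr': 61, 'n': 70, 'grip': array([-0.186,  0.18 ]), 'o': array([-0.136,  0.085])}
0 0.02 0.08 {'cl': np.float64(-59.9), 'ang': np.float64(0.84), 'tip_above_ramp_mm': 21, 'tip_ahead': 1, 'topclr': 68, 'n': 80, 'grip': array([-0.179,  0.173]), 'o': array([-0.129,  0.078])}
0 0.03 -0.01 {'cl': np.float64(19.7), 'ang': 0, 'tip_above_ramp_mm': -24, 'tip_ahead': -10, 'topclr': -3, 'n': -10, 'grip': array([-0.236,  0.244]), 'o': array([-0
[... 11285 characters left out ...]
, 'tip_above_ramp_mm': 18, 'tip_ahead': 42, 'topclr': 20, 'n': 30, 'grip': array([-0.092,  0.302]), 'o': array([-0.133,  0.202])}
50 0.03 0.06 {'cl': np.float64(18.7), 'ang': np.float64(1.22), 'tip_above_ramp_mm': 36, 'tip_ahead': 20, 'topclr': 18, 'n': 60, 'grip': array([-0.071,  0.28 ]), 'o': array([-0.112,  0.181])}
50 0.03 0.07 {'cl': np.float64(19.6), 'ang': np.float64(1.26), 'tip_above_ramp_mm': 39, 'tip_ahead': 11, 'topclr': 17, 'n': 70, 'grip': array([-0.064,  0.273]), 'o': array([-0.105,  0.174])}
50 0.03 0.08 {'cl': np.float64(20.4), 'ang': np.float64(1.3), 'tip_above_ramp_mm': 41, 'tip_ahead': 2, 'topclr': 16, 'n': 80, 'grip': array([-0.057,  0.266]), 'o': array([-0.098,  0.167])}
```

>>> move_arm:
  targets:
    - [-1, 0, 0, 0, 0, 0, 0]
    - [-1, 0, 0, 0, 0, 0, 0]
    - [-1, 0, 0, 0, 0, 0, 0]
    - [-1, 0, 0, 0, 0, 0, 0]
    - [-1, 0, 0, 0, 0, 0, 0]
    - [-1, 0, 0, 0, 0, 0, 0]

```text
time_s: 6.2
ee_pos: [0.4536, -0.1541, 0.0945]
eef_rot: [-3.142, -0.524, -0.157]
force: [0.3, 0.4, -0.3]
grip_width: 0.0175
grip_force: 60.0
```

```bash
python3 - <<'E'
from plan import *
for th,s,d in((12,.04,-.04),(17,.043,-.01),(17,.045,.0),(17,.05,.03),(17,.055,.045),(17,.06,.06),(24,.052,.064),(30,.045,.068),(38,.037,.072),(46,.03,.075)):
    e=ev(th,S+u*s+n*d);print(th,s,d,{k:(float(e[k]) if np.ndim(e[k])==0 else e[k]) for k in("cl","ang","topclr","tip_above_ramp_mm","grip")})
E
```

```text
12 0.04 -0.04 {'cl': 9000.0, 'ang': 0.0, 'topclr': -17.0, 'tip_above_ramp_mm': -51.0, 'grip': array([-0.23 ,  0.301])}
17 0.043 -0.01 {'cl': 34.6, 'ang': 0.0, 'topclr': -1.0, 'tip_above_ramp_mm': -38.0, 'grip': array([-0.197,  0.293])}
17 0.045 0.0 {'cl': 29.6, 'ang': 0.0, 'topclr': 2.0, 'tip_above_ramp_mm': -35.0, 'grip': array([-0.188,  0.288])}
17 0.05 0.03 {'cl': 13.8, 'ang': 0.91, 'topclr': 12.0, 'tip_above_ramp_mm': -27.0, 'grip': array([-0.163,  0.27 ])}
17 0.055 0.045 {'cl': 10.1, 'ang': 1.45, 'topclr': 15.0, 'tip_above_ramp_mm': 5.0, 'grip': array([-0.149,  0.263])}
17 0.06 0.06 {'cl': 7.4, 'ang': 1.62, 'topclr': 17.0, 'tip_above_ramp_mm': 21.0, 'grip': array([-0.135,  0.256])}
24 0.052 0.064 {'cl': 8.4, 'ang': 1.49, 'topclr': 21.0, 'tip_above_ramp_mm': 24.0, 'grip': array([-0.122,  0.261])}
30 0.045 0.068 {'cl': 8.8, 'ang': 1.4, 'topclr': 24.0, 'tip_above_ramp_mm': 29.0, 'grip': array([-0.11 ,  0.263])}
38 0.037 0.072 {'cl': 11.1, 'ang': 1.33, 'topclr': 25.0, 'tip_above_ramp_mm': 34.0, 'grip': array([-0.092,  0.266])}
46 0.03 0.075 {'cl': 14.7, 'ang': 1.27, 'topclr': 22.0, 'tip_above_ramp_mm': 39.0, 'grip': array([-0.072,  0.267])}
```

```bash
python3 - <<'E'
from plan import *
for th in(12,17,19,21,24,27,30,35,40,46):
  for d in(.03,.04,.045,.05,.055,.06,.065,.07):
    for s in np.arange(.01,.08,.001):
        e=ev(th,S+u*s+n*d)
        if e["cl"]>=5:
            if e["ang"]<1.38: print(th,d,round(s,3),{k:float(e[k]) for k in("ang","topclr","tip_above_ramp_mm")})
            break
E
```

```text
12 0.03 0.045 {'ang': 0.54, 'topclr': 17.0, 'tip_above_ramp_mm': -31.0}
12 0.04 0.053 {'ang': 1.19, 'topclr': 15.0, 'tip_above_ramp_mm': -16.0}
17 0.03 0.039 {'ang': 0.5, 'topclr': 22.0, 'tip_above_ramp_mm': -26.0}
17 0.04 0.047 {'ang': 1.07, 'topclr': 19.0, 'tip_above_ramp_mm': -13.0}
17 0.045 0.05 {'ang': 1.26, 'topclr': 19.0, 'tip_above_ramp_mm': -3.0}
17 0.05 0.052 {'ang': 1.37, 'topclr': 20.0, 'tip_above_ramp_mm': 5.0}
19 0.03 0.037 {'ang': 0.52, 'topclr': 24.0, 'tip_above_ramp_mm': -24.0}
19 0.04 0.045 {'ang': 1.05, 'topclr': 21.0, 'tip_above_ramp_mm': -11.0}
19 0.045 0.047 {'ang': 1.2, 'topclr': 21.0, 'tip_above_ramp_mm': -3.0}
19 0.05 0.05 {'ang': 1.34, 'topclr': 21.0, 'tip_above_ramp_mm': 6.0}
21 0.03 0.035 {'ang': 0.54, 'topclr': 25.0, 'tip_above_ramp_mm': -22.0}
21 0.04 0.042 {'ang': 1.0, 'topclr': 23.0, 'tip_above_ramp_mm': -10.0}
21 0.045 0.045 {'ang': 1.17, 'topclr': 22.0, 'tip_above_ramp_mm': -1.0}
21 0.05 0.047 {'ang': 1.28, 'topclr': 22.0, 'tip_above_ramp_mm': 6.0}
21 0.055 0.049 {'ang': 1.37, 'topclr': 23.0, 'tip_above_ramp_mm': 12.0}
24 0.03 0.032 {'ang': 0.56, 'to
[... 2394 characters left out ...]
28 {'ang': 1.18, 'topclr': 31.0, 'tip_above_ramp_mm': 31.0}
40 0.07 0.028 {'ang': 1.21, 'topclr': 31.0, 'tip_above_ramp_mm': 34.0}
46 0.03 0.016 {'ang': 0.69, 'topclr': 37.0, 'tip_above_ramp_mm': 11.0}
46 0.04 0.018 {'ang': 0.86, 'topclr': 35.0, 'tip_above_ramp_mm': 19.0}
46 0.045 0.019 {'ang': 0.93, 'topclr': 33.0, 'tip_above_ramp_mm': 23.0}
46 0.05 0.02 {'ang': 0.99, 'topclr': 32.0, 'tip_above_ramp_mm': 26.0}
46 0.055 0.021 {'ang': 1.05, 'topclr': 31.0, 'tip_above_ramp_mm': 30.0}
46 0.06 0.021 {'ang': 1.08, 'topclr': 31.0, 'tip_above_ramp_mm': 32.0}
46 0.065 0.021 {'ang': 1.11, 'topclr': 31.0, 'tip_above_ramp_mm': 35.0}
46 0.07 0.021 {'ang': 1.14, 'topclr': 31.0, 'tip_above_ramp_mm': 37.0}
```

```bash
cat > w.py <<'E'
from h import *
import plan
X0=np.array([.635,.188]);B=.033;PHI=.524
def grip_pose(g,yaw,thdeg):
    th=np.radians(thdeg);C=R.from_euler('xyz',[0,th,yaw])
    return np.array(g)+C.apply([.003,0,-.0045]),tool(yaw,th-PHI)
def bin_pose(th,s,d):
    e=plan.ev(th,plan.S+plan.u*s+plan.n*d);g=e["grip"]
    return grip_pose(np.r_[X0+[g[0]*np.cos(B),g[0]*np.sin(B)],g[1]],B,th)
def show(ws):
    b=pose()
    for p,r in ws: print(np.round(p,3),end=" ");goto(p,r,b)
E
python3 - <<'E'
from w import *
print(pose()[0])
show([grip_pose([.4505,-.154,.11],-.157,0),grip_pose([.43,-.15,.2],-.157,0),grip_pose([.40,-.1,.29],-.11,0)])
E
```

```text
[ 0.45357801 -0.15411114  0.09450706]
[ 0.453 -0.154  0.106] row [ 0.109  0.007 -0.191] [ 0.0001  0.0001 -0.0002] mm 11.0 deg 0.0
[ 0.433 -0.15   0.196] row [ 0.648 -0.007 -1.958] [ 0.0001  0.0001 -0.0002] mm 103.0 deg 0.0
[ 0.403 -0.1    0.286] row [ 0.9   -0.904 -3.892] [ 0.0236  0.0001 -0.0409] mm 205.0 deg 2.7
```

>>> move_arm:
  targets:
    - [-1, 0.05, 0, -0.1, 0, 0, 0]
    - [-1, 0.11, 0, -0.25, 0, 0, 0]
    - [-1, 0.22, 0, -0.55, 0, 0, 0]
    - [-1, 0.34, 0, -0.95, 0, 0, 0]
    - [-1, 0.48, 0, -1.4, 0, 0, 0]
    - [-1, 0.6, -0.05, -1.85, 0, 0, 0]
    - [-1, 0.68, -0.15, -2.3, 0, 0, 0]
    - [-1, 0.74, -0.3, -2.75, 0, 0, 0]
    - [-1, 0.8, -0.5, -3.2, 0.01, 0, -0.02]
    - [-1, 0.85, -0.7, -3.55, 0.02, 0, -0.03]
    - [-1, 0.88, -0.85, -3.8, 0.024, 0, -0.04]
    - [-1, 0.9, -0.9, -3.9, 0.024, 0, -0.04]

```text
time_s: 7.4
ee_pos: [0.4023, -0.1001, 0.2873]
eef_rot: [3.141, -0.525, -0.11]
force: [0.6, 0.7, -4.0]
grip_width: 0.0179
grip_force: 60.0
```

```bash
python3 - <<'E'
from w import *
P,Q,o=pose();print(P,np.round(o["qpos"],2),o["force"])
show([grip_pose([.39,.04,.30],-.04,0),bin_pose(6,.045,-.06),bin_pose(12,.045,-.02)])
E
```

```text
[ 0.40229463 -0.10011034  0.28730973] [-0.43 -0.36  2.09  0.2   0.93  1.17] [ 0.62969947  0.67737408 -3.97193098]
[0.393 0.04  0.296] row [-0.344 -2.762 -0.39 ] [ 0.0355 -0.0014 -0.0609] mm 141.0 deg 4.0
[0.387 0.18  0.3  ] row [-0.673 -5.53  -0.69 ] [ 0.0655 -0.1059 -0.1277] mm 281.0 deg 10.2
[0.425 0.181 0.286] row [-0.157 -5.64  -0.061] [ 0.0588 -0.2105 -0.1312] mm 282.0 deg 14.6
```

>>> move_arm:
  targets:
    - [-1, -0.03, -0.2, -0.03, 0, 0, 0]
    - [-1, -0.08, -0.6, -0.08, 0.01, 0, -0.01]
    - [-1, -0.14, -1.1, -0.15, 0.015, 0, -0.025]
    - [-1, -0.2, -1.65, -0.22, 0.02, 0, -0.04]
    - [-1, -0.27, -2.2, -0.3, 0.03, 0, -0.05]
    - [-1, -0.34, -2.76, -0.39, 0.036, 0, -0.061]
    - [-1, -0.41, -3.35, -0.46, 0.042, -0.02, -0.075]
    - [-1, -0.48, -3.9, -0.52, 0.048, -0.04, -0.09]
    - [-1, -0.55, -4.45, -0.58, 0.055, -0.06, -0.105]
    - [-1, -0.61, -4.95, -0.64, 0.06, -0.08, -0.115]
    - [-1, -0.65, -5.35, -0.67, 0.065, -0.1, -0.125]
    - [-1, -0.67, -5.53, -0.69, 0.0655, -0.106, -0.128]

```text
time_s: 8.6
ee_pos: [0.3871, 0.1805, 0.2988]
eef_rot: [-3.141, -0.417, 0.034]
force: [-0.6, 0.2, -3.8]
grip_width: 0.0175
grip_force: 60.0
```

```bash
cat > d.py <<'E'
from w import *
P,Q,o=pose();print(P,o["eef_rot"],np.round(o["qpos"],2),np.round(o["force"],1),o["time_s"])
C={}
for n in("scene","side"):
    C[n]=cam(n);im,d=ctrl.camera(n);cv2.imwrite(f"pics/{n}1.png",im[...,::-1])
    q=ctrl.cut_out(n,"mat")
    if q:
        m=q[0]["region"]&(d>0);v,u=np.nonzero(m);W=world(C[n],np.c_[u,v],d[m]);k=abs(W[:,2]-.003)<.006
        print(n,"mat",m.sum(),cv2.minAreaRect((W[k,:2]*1000).astype(np.float32)),np.median(W[k,2]))
for t in["cup_grip","cup_lip","mouth_sill","mouth_hinge","bin","mat"]:
    ob=[]
    for n in C:
        r=ctrl.tip_of(n,t)
        if r: ob.append((C[n],r[0]["point"]));print(t,n,np.round(r[0]["point"],1),round(r[0]["score"],2))
    if len(ob)==2: x,e=tri(ob);print("   ->",x.round(4),np.round(e,4))
E
python3 d.py; python3 - <<'E'
import cv2,numpy as np
a=cv2.imread('pics/scene1.png')[90:340,180:480];b=cv2.imread('pics/side1.png')[120:370,200:500]
cv2.imwrite('pics/m1.png',cv2.resize(np.vstack([np.hstack([a,b])]),None,fx=1.33,fy=1.33))
E
```

```text
[0.38712831 0.18050488 0.29882262] [-3.14078762 -0.41658676  0.03373416] [ 0.45 -0.25  1.95 -0.19  1.06  2.04] [-0.6  0.2 -3.8] 8.6
scene mat 4605 ((508.4493408203125, -156.71495056152344), (188.82850646972656, 256.3011779785156), 80.59105682373047) 0.004365231768364342
side mat 1199 ((467.90960693359375, -149.331298828125), (185.51161193847656, 183.14694213867188), 84.23494720458984) 0.002138765832191303
cup_grip scene [243.9 151.2] 0.8
cup_grip side [342.1 203.1] 0.83
   -> [0.3792 0.1817 0.3072] [0.0046 0.0046]
cup_lip scene [290.1 165.7] 0.56
cup_lip side [296.4 212.1] 0.61
   -> [0.5246 0.1872 0.2062] [0.0012 0.0012]
mouth_sill scene [293.4 180.2] 0.68
mouth_sill side [292.7 228.3] 0.69
   -> [0.5356 0.1913 0.1402] [0.0021 0.0021]
mouth_hinge scene [314.1 159.8] 0.88
mouth_hinge side [361.3 209.3] 0.5
   -> [0.4636 0.0631 0.2551] [0.0978 0.0978]
bin scene [325.3 201.8] 0.76
bin side [268.5 248.5] 0.94
   -> [ 0.6484  0.1862 -0.004 ] [0.0032 0.0032]
mat scene [337.1 289.7] 0.79
mat side [360.6 207.2] 0.76
   -> [ 0.5069 -0.1688  0.0078] [0.0004 0.0004]
```

View pics/m1.png

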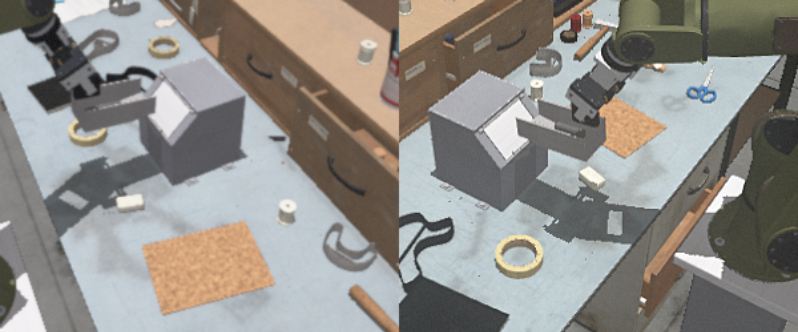

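The cup is level in front of the flap with the punches still inside, and its lip is within 3 mm of the planned point. Now I'll push in.

```bash
python3 - <<'E'
from w import *
show([bin_pose(*a) for a in((9,.045,-.04),(12,.045,-.02),(15,.045,-.005),(17,.045,.005),(17,.046,.02),(17,.047,.03),(17,.047,.04))])
E
```

```text
[0.405 0.18  0.293] row [ 0.282 -0.009  0.259] [-0.001  -0.051  -0.0003] mm 19.0 deg 2.9
[0.425 0.181 0.286] row [ 0.585 -0.009  0.549] [-0.001  -0.1034 -0.0002] mm 40.0 deg 5.9
[0.441 0.182 0.282] row [ 0.839 -0.008  0.752] [-0.001  -0.1558 -0.0002] mm 56.0 deg 8.9
[0.452 0.182 0.279] row [ 1.012 -0.008  0.896] [-0.001  -0.1907 -0.0002] mm 68.0 deg 10.9
[0.464 0.182 0.269] row [ 1.15  -0.008  1.176] [-0.001  -0.1907 -0.0002] mm 82.0 deg 10.9
[0.472 0.183 0.263] row [ 1.248 -0.008  1.35 ] [-0.001  -0.1907 -0.0002] mm 92.0 deg 10.9
[0.479 0.183 0.256] row [ 1.319 -0.008  1.535] [-0.001  -0.1907 -0.0002] mm 101.0 deg 10.9
```

>>> move_arm:
  targets:
    - [-1, 0.15, 0, 0.14, 0, -0.026, 0]
    - [-1, 0.28, 0, 0.26, 0, -0.051, 0]
    - [-1, 0.43, 0, 0.4, 0, -0.077, 0]
    - [-1, 0.585, 0, 0.55, 0, -0.103, 0]
    - [-1, 0.71, 0, 0.65, 0, -0.13, 0]
    - [-1, 0.84, 0, 0.75, 0, -0.156, 0]
    - [-1, 0.93, 0, 0.82, 0, -0.175, 0]
    - [-1, 1.01, 0, 0.9, 0, -0.19, 0]
    - [-1, 1.08, 0, 1.03, 0, -0.19, 0]
    - [-1, 1.15, 0, 1.17, 0, -0.19, 0]
    - [-1, 1.25, 0, 1.35, 0, -0.19, 0]
    - [-1, 1.32, 0, 1.53, 0, -0.19, 0]

```text
time_s: 10.6
ee_pos: [0.4783, 0.1825, 0.255]
eef_rot: [-3.141, -0.226, 0.033]
force: [-6.0, -0.9, -3.2]
grip_width: 0.0177
grip_force: 60.0
```

```bash
cat > e.py <<'E'
from w import *
import sys
t=sys.argv[1]
P,Q,o=pose();print(P,o["eef_rot"],np.round(o["qpos"],2),np.round(o["force"],1),o["time_s"])
I=[]
for n,(r0,c0) in(("scene",(80,200)),("side",(120,190))):
    im,d=ctrl.camera(n);I.append(im[r0:r0+180,c0:c0+200,::-1])
cv2.imwrite(f"pics/m{t}.png",cv2.resize(np.hstack(I),None,fx=2,fy=2,interpolation=cv2.INTER_CUBIC))
show([bin_pose(*a) for a in((17,.047,.04),(19,.047,.045),(21,.047,.05),(24,.046,.056),(30,.041,.063),(38,.033,.069),(46,.028,.074),(48,.028,.074))])
E
python3 e.py 2
```

```text
[0.47829449 0.18249166 0.25503885] [-3.14081848 -0.2255869   0.03316938] [ 0.32  0.07  1.73 -0.07  1.13  1.89] [-6.  -0.9 -3.2] 10.6
[0.479 0.183 0.256] row [ 0.022 -0.011 -0.036] [0.0001 0.0041 0.0001] mm 2.0 deg 0.2
[0.485 0.183 0.256] row [ 0.155 -0.011 -0.004] [ 0.0001 -0.0308  0.0001] mm 8.0 deg 1.8
[0.493 0.183 0.257] row [ 0.312 -0.011  0.012] [ 0.0001 -0.0657  0.0001] mm 16.0 deg 3.8
[0.504 0.184 0.257] row [ 0.521 -0.011  0.06 ] [ 1.00e-04 -1.18e-01  1.00e-04] mm 26.0 deg 6.8
[0.519 0.184 0.259] row [ 0.83  -0.011  0.091] [ 1.000e-04 -2.228e-01  1.000e-04] mm 42.0 deg 12.8
[0.538 0.185 0.26 ] row [ 1.191 -0.011  0.152] [ 1.000e-04 -3.624e-01  0.000e+00] mm 60.0 deg 20.8
[0.56  0.186 0.261] row [ 1.63  -0.011  0.229] [ 1.00e-04 -5.02e-01  0.00e+00] mm 82.0 deg 28.8
[0.566 0.186 0.263] row [ 1.752 -0.011  0.215] [ 1.000e-04 -5.369e-01  0.000e+00] mm 88.0 deg 30.8
```

View pics/m2.png

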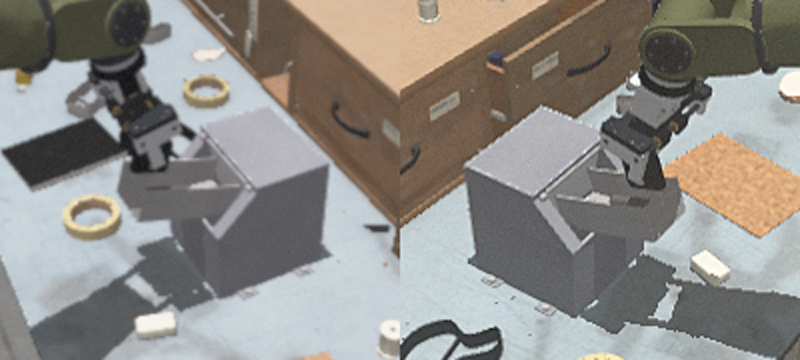

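The flap is pushed in with the rim inside the mouth, and the force is about 6 N. Next I'll go deeper and tip.

>>> move_arm:
  targets:
    - [-1, 0.15, 0, 0, 0, -0.031, 0]
    - [-1, 0.31, 0, 0.01, 0, -0.066, 0]
    - [-1, 0.52, 0, 0.06, 0, -0.118, 0]
    - [-1, 0.83, 0, 0.09, 0, -0.223, 0]
    - [-1, 1.01, 0, 0.12, 0, -0.29, 0]
    - [-1, 1.19, 0, 0.15, 0, -0.362, 0]
    - [-1, 1.41, 0, 0.19, 0, -0.43, 0]
    - [-1, 1.63, 0, 0.23, 0, -0.502, 0]
    - [-1, 1.75, 0, 0.215, 0, -0.537, 0]
    - [-1, 1.75, 0, 0.215, 0, -0.537, 0]
    - [-1, 1.75, 0, 0.215, 0, -0.537, 0]
    - [-1, 1.75, 0, 0.215, 0, -0.537, 0]

```text
time_s: 11.9
ee_pos: [0.5659, 0.1855, 0.2656]
eef_rot: [-3.14, 0.308, 0.034]
force: [-1.7, 0.6, -4.9]
grip_width: 0.0177
grip_force: 60.0
```

```bash
python3 e.py 3
```

```text
[0.5658671  0.18548844 0.26558545] [-3.14043466  0.30773176  0.03375024] [0.23 0.56 1.08 0.06 1.81 1.77] [-1.7  0.6 -4.9] 11.9
[0.479 0.183 0.256] row [-1.602 -0.005  0.721] [-1.20e-03  5.35e-01  5.00e-04] mm 88.0 deg 30.7
[0.485 0.183 0.256] row [-1.472 -0.005  0.68 ] [-1.100e-03  5.001e-01  5.000e-04] mm 81.0 deg 28.7
[0.493 0.183 0.257] row [-1.329 -0.005  0.615] [-0.0011  0.4652  0.0005] mm 73.0 deg 26.7
[0.504 0.184 0.257] row [-1.124 -0.005  0.551] [-0.0011  0.4128  0.0006] mm 63.0 deg 23.7
[0.519 0.184 0.259] row [-0.842 -0.005  0.421] [-0.0011  0.3081  0.0006] mm 47.0 deg 17.7
[0.538 0.185 0.26 ] row [-0.5   -0.005  0.291] [-0.001   0.1685  0.0007] mm 29.0 deg 9.7
[0.56  0.186 0.261] row [-0.083 -0.004  0.135] [-0.001   0.0288  0.0008] mm 8.0 deg 1.7
[0.566 0.186 0.263] row [ 0.016 -0.004  0.061] [-0.001  -0.0061  0.0008] mm 3.0 deg 0.4
```

View pics/m3.png

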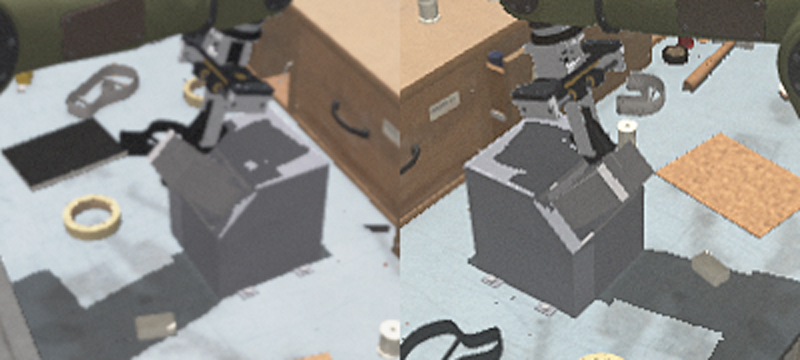

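```bash
cat > f.py <<'E'
from w import *
import sys
P,Q,o=pose();print(P,o["eef_rot"],np.round(o["force"],2),o["time_s"])
im,d=ctrl.camera("wrist");cv2.imwrite(f"pics/w{sys.argv[1]}.png",im[...,::-1])
print([(round(x["score"],2),np.round(x["point"])) for x in ctrl.cut_out("wrist","punch_1")])
show([bin_pose(*a) for a in((55,.026,.074),)])
E
python3 f.py 3
```

```text
[0.56587067 0.18549765 0.26589994] [-3.14037514  0.30768385  0.03381537] [-2.32  0.08 -3.81] 12.0
[]
[0.584 0.186 0.265] row [ 0.351 -0.004 -0.093] [-0.001  -0.1278  0.0008] mm 18.0 deg 7.3
```

View pics/w3.png

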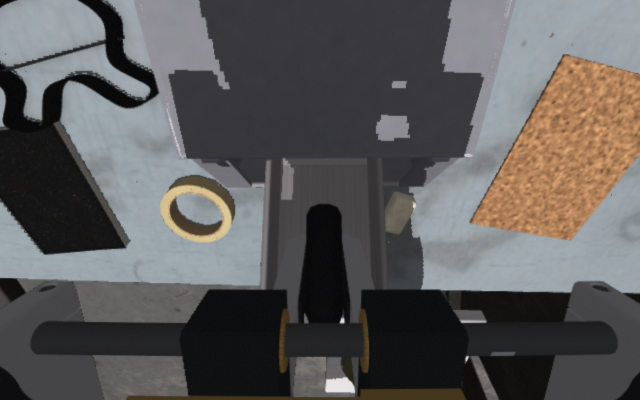

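The visible cup floor at (275–385, 160–250) shows no punches. I'll tip a little more and wait so they can't hang at the lip.

>>> move_arm:
  targets:
    - [-1, 0.17, 0, -0.04, 0, -0.064, 0]
    - [-1, 0.35, 0, -0.09, 0, -0.128, 0]
    - [-1, 0.35, 0, -0.09, 0, -0.128, 0]
    - [-1, 0.35, 0, -0.09, 0, -0.128, 0]
    - [-1, 0.35, 0, -0.09, 0, -0.128, 0]
    - [-1, 0.35, 0, -0.09, 0, -0.128, 0]
    - [-1, 0.35, 0, -0.09, 0, -0.128, 0]
    - [-1, 0.35, 0, -0.09, 0, -0.128, 0]
    - [-1, 0.35, 0, -0.09, 0, -0.128, 0]
    - [-1, 0.35, 0, -0.09, 0, -0.128, 0]

```text
time_s: 13.1
ee_pos: [0.5842, 0.186, 0.2644]
eef_rot: [-3.14, 0.437, 0.034]
force: [-1.2, 0.0, -2.8]
grip_width: 0.0179
grip_force: 60.0
```

```bash
python3 - <<'E'
from w import *
P,Q,o=pose();print(P,o["eef_rot"],np.round(o["force"],2),o["time_s"])
show([bin_pose(*a) for a in((50,.026,.06),(46,.026,.04),(46,.027,.015),(45,.03,-.01),(42,.035,-.035),(35,.04,-.06),(22,.045,-.075),(10,.05,-.08))])
E
```

```text
[0.58421603 0.18601123 0.26443078] [-3.14035133  0.43686897  0.03371314] [-1.19  0.02 -2.82] 13.1
[0.56  0.186 0.273] row [-0.518 -0.007  0.057] [-0.001   0.0882  0.0006] mm 26.0 deg 5.1
[0.534 0.185 0.284] row [-1.075 -0.007  0.076] [-0.001   0.158   0.0006] mm 54.0 deg 9.1
[0.517 0.184 0.302] row [-1.536 -0.007 -0.106] [-0.001   0.158   0.0006] mm 77.0 deg 9.1
[0.499 0.184 0.321] row [-2.021 -0.008 -0.298] [-0.001   0.1755  0.0006] mm 102.0 deg 10.1
[0.476 0.183 0.34 ] row [-2.593 -0.008 -0.449] [-0.001   0.2278  0.0005] mm 132.0 deg 13.1
[0.444 0.182 0.353] row [-3.289 -0.009 -0.41 ] [-0.001   0.35    0.0005] mm 166.0 deg 20.1
[0.406 0.18  0.346] row [-3.915 -0.009  0.034] [-1.100e-03  5.769e-01  4.000e-04] mm 196.0 deg 33.1
[0.382 0.18  0.327] row [-4.191 -0.008  0.575] [-1.100e-03  7.863e-01  2.000e-04] mm 211.0 deg 45.1
```

>>> move_arm:
  targets:
    - [-1, -0.26, 0, 0.03, 0, 0.044, 0]
    - [-1, -0.52, 0, 0.06, 0, 0.088, 0]
    - [-1, -0.8, 0, 0.07, 0, 0.123, 0]
    - [-1, -1.08, 0, 0.08, 0, 0.158, 0]
    - [-1, -1.54, 0, -0.1, 0, 0.158, 0]
    - [-1, -2.02, 0, -0.3, 0, 0.175, 0]
    - [-1, -2.6, 0, -0.45, 0, 0.228, 0]
    - [-1, -3.29, 0, -0.41, 0, 0.35, 0]
    - [-1, -3.6, 0, -0.2, 0, 0.46, 0]
    - [-1, -3.91, 0, 0.03, 0, 0.577, 0]
    - [-1, -4.05, 0, 0.3, 0, 0.68, 0]
    - [-1, -4.19, 0, 0.57, 0, 0.786, 0]

```text
time_s: 14.3
ee_pos: [0.382, 0.1792, 0.3278]
eef_rot: [-3.139, -0.355, 0.032]
force: [-0.0, -0.1, -2.4]
grip_width: 0.0178
grip_force: 60.0
```

```bash
cat > g.py <<'E'
from w import *
P,Q,o=pose();print(P,o["eef_rot"],np.round(o["force"],2),o["time_s"],np.round(o["qpos"],2))
I=[]
for n,(r0,c0) in(("scene",(80,180)),("side",(120,200))):
    c=cam(n);im,d=ctrl.camera(n);I.append(im[r0:r0+250,c0:c0+200,::-1])
    q=ctrl.cut_out(n,"mat")
    m=q[0]["region"].astype(np.uint8)
    h=max(cv2.findContours(m,cv2.RETR_EXTERNAL,cv2.CHAIN_APPROX_NONE)[0],key=cv2.contourArea)
    h=cv2.convexHull(h)[:,0];g=np.array([onz(c,p,.004)[:2] for p in h])
    print(n,"mat rect on plane",cv2.minAreaRect((g*1000).astype(np.float32)))
    for t in("flap","punch_1"):
        q=ctrl.cut_out(n,t)
        if q and t=="flap":
            m=q[0]["region"]&(d>0);v,u=np.nonzero(m);W=world(c,np.c_[u,v],d[m]);W=W-np.median(W,0);W=W[np.linalg.norm(W,axis=1)<.08];nn=np.linalg.svd(W-W.mean(0))[2][2] if len(W)<3000 else 0;print("flap n",nn,len(W))
        else: print(t,[(round(x["score"],2),np.round(x["point"])) for x in q])
cv2.imwrite("pics/m4.png",cv2.resize(np.hstack(I),None,fx=2,fy=2,interpolation=cv2.INTER_CUBIC))
E
python3 g.py
```

```text
[0.38197374 0.17916687 0.32784411] [-3.1387829  -0.35543821  0.03242477] [-0.01 -0.11 -2.35] 14.3 [ 0.43 -0.25  1.87 -0.14  1.19  2.  ]
scene mat rect on plane ((505.5283508300781, -158.8131103515625), (185.6822052001953, 257.2615051269531), 80.66624450683594)
flap []
punch_1 []
side mat rect on plane ((489.2430419921875, -149.5553741455078), (182.7119903564453, 221.4889678955078), 81.82191467285156)
flap n [-0.71292717 -0.03298106  0.70046206] 851
punch_1 []
```

View pics/m4.png

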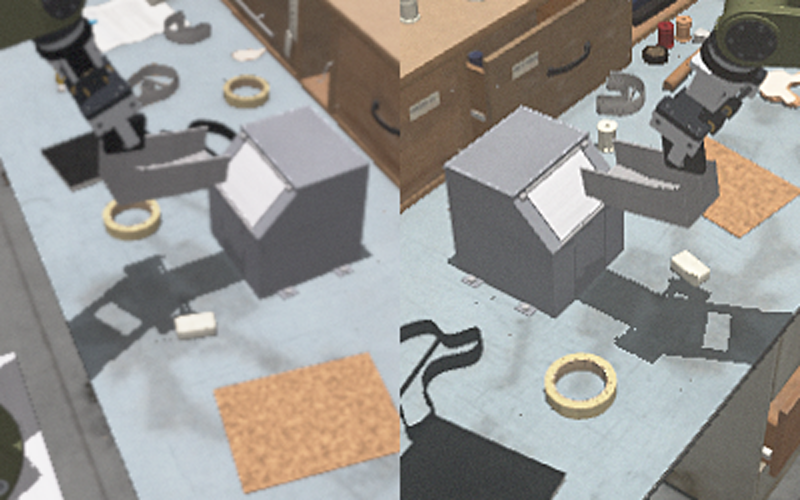

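The flap is shut, with its normal at 45° and the white face showing at (260,190). The wrist load fell from 3.9 N to 2.4 N, which matches the weight of three punches, and nothing has spilled. Now I'll return the cup.

```bash
python3 - <<'E'
from w import *
show([grip_pose([.39,.10,.31],-.03,3),grip_pose([.40,-.05,.30],-.09,0),grip_pose([.415,-.13,.25],-.163,0)])
E
```

```text
[0.393 0.1   0.305] row [-0.021  1.592  0.462] [-0.0259  0.1235  0.0569] mm 83.0 deg 7.9
[ 0.403 -0.05   0.296] row [0.013 4.601 0.68 ] [-0.0527  0.1757  0.1107] mm 233.0 deg 12.3
[ 0.418 -0.13   0.246] row [-0.095  6.215  1.703] [-0.0836  0.1754  0.1769] mm 322.0 deg 15.1
```

>>> move_arm:
  targets:
    - [-1, -0.01, 0.3, 0.1, -0.005, 0.03, 0.01]
    - [-1, -0.01, 0.9, 0.3, -0.015, 0.08, 0.03]
    - [-1, -0.02, 1.6, 0.46, -0.026, 0.123, 0.057]
    - [-1, -0.01, 2.3, 0.51, -0.032, 0.136, 0.07]
    - [-1, 0, 3.05, 0.57, -0.039, 0.15, 0.083]
    - [-1, 0, 3.8, 0.62, -0.046, 0.163, 0.097]
    - [-1, 0.01, 4.6, 0.7, -0.053, 0.176, 0.111]
    - [-1, 0, 5.2, 0.95, -0.063, 0.175, 0.133]
    - [-1, -0.04, 5.7, 1.3, -0.073, 0.175, 0.155]
    - [-1, -0.08, 6.1, 1.6, -0.081, 0.175, 0.172]
    - [-1, -0.095, 6.215, 1.7, -0.084, 0.175, 0.177]
    - [-1, -0.095, 6.215, 1.7, -0.084, 0.175, 0.177]

```text
time_s: 15.9
ee_pos: [0.4174, -0.131, 0.2448]
eef_rot: [-3.141, -0.522, -0.164]
force: [-0.3, -0.6, -1.8]
grip_width: 0.0175
grip_force: 60.0
```

```bash
python3 - <<'E'
from w import *
P,Q,o=pose();print(P,o["eef_rot"],np.round(o["force"],2),o["time_s"],np.round(o["qpos"],2))
C={}
for n in("scene","side"): C[n]=cam(n);ctrl.camera(n)
for t in("cup_grip","cup_lip"):
    ob=[(C[n],r[0]["point"]) for n in C for r in[ctrl.tip_of(n,t)] if r]
    if len(ob)==2:print(t,*tri(ob))
p,r=grip_pose([.450,-.149,.099],-.163,0)
show([(p+[0,0,.03],r),(p+[0,0,.006],r),(p,r)])
E
```

```text
[ 0.41740451 -0.13095767  0.24478201] [-3.14097674 -0.52233465 -0.16394307] [-0.28 -0.59 -1.84] 15.9 [-0.48 -0.26  2.11  0.22  0.8   1.14]
cup_grip [ 0.40702595 -0.1285686   0.25108528] [np.float64(0.005630316675469295), np.float64(0.0056303166754694475)]
cup_lip [ 0.55375393 -0.1514373   0.16426332] [np.float64(0.001054915850983504), np.float64(0.0010549158509834996)]
[ 0.453 -0.149  0.124] row [-0.561  0.272  2.485] [-0.0004 -0.0015  0.0017] mm 128.0 deg 0.1
[ 0.453 -0.149  0.1  ] row [-0.802  0.272  2.9  ] [-0.0004 -0.0015  0.0017] mm 151.0 deg 0.1
[ 0.453 -0.149  0.094] row [-0.862  0.272  3.004] [-0.0004 -0.0015  0.0017] mm 157.0 deg 0.1
```

>>> move_arm:
  targets:
    - [-1, -0.1, 0.05, 0.4, 0, 0, 0]
    - [-1, -0.22, 0.11, 0.95, 0, 0, 0]
    - [-1, -0.34, 0.17, 1.5, 0, 0, 0]
    - [-1, -0.45, 0.22, 2.0, 0, 0, 0]
    - [-1, -0.56, 0.27, 2.48, 0, 0, 0]
    - [-1, -0.68, 0.27, 2.69, 0, 0, 0]
    - [-1, -0.76, 0.27, 2.83, 0, 0, 0]
    - [-1, -0.8, 0.27, 2.9, 0, 0, 0]
    - [-1, -0.82, 0.27, 2.935, 0, 0, 0]
    - [-1, -0.84, 0.27, 2.97, 0, 0, 0]
    - [-1, -0.855, 0.27, 2.99, 0, 0, 0]

```text
time_s: 17.3
ee_pos: [0.4528, -0.15, 0.095]
eef_rot: [3.141, -0.525, -0.162]
force: [0.2, -0.7, -3.0]
grip_width: 0.0172
grip_force: 60.0
```

>>> move_arm:
  targets:
    - [-1, -0.01, 0, 0.017, 0, 0, 0]
    - [-1, -0.015, 0, 0.026, 0, 0, 0]
    - [-1, -0.015, 0, 0.026, 0, 0, 0]

```text
time_s: 17.6
ee_pos: [0.4534, -0.1504, 0.0945]
eef_rot: [3.141, -0.527, -0.162]
force: [-4.0, 1.7, 11.2]
grip_width: 0.0177
grip_force: 60.0
```

Contact: Fz went from −3 N to +11 N. I'll release and check before backing off.

>>> move_arm:
  targets:
    - [-0.4, 0, 0, 0, 0, 0, 0]
    - [0, 0, 0, 0, 0, 0, 0]
    - [0.4, 0, 0, 0, 0, 0, 0]
    - [0.8, 0, 0, 0, 0, 0, 0]
    - [1, 0, 0, 0, 0, 0, 0]
    - [1, 0, 0, 0, 0, 0, 0]
    - [1, 0, 0, 0, 0, 0, 0]
    - [1, 0, 0, 0, 0, 0, 0]
    - [1, 0, 0, 0, 0, 0, 0]
    - [1, 0, 0, 0, 0, 0, 0]

```text
time_s: 18.6
ee_pos: [0.4525, -0.1499, 0.0931]
eef_rot: [3.141, -0.524, -0.162]
force: [-1.0, 0.3, -0.5]
grip_width: 0.0927
grip_force: 0.0
```

>>> move_arm:
  targets:
    - [1, 0, 0, -0.3, 0, 0, 0]
    - [1, 0, 0, -0.8, 0, 0, 0]
    - [1, 0, 0, -1.5, 0, 0, 0]
    - [1, 0, 0, -2.3, 0, 0, 0]
    - [1, 0, 0, -3, 0, 0, 0]
    - [1, 0, 0, -3.5, 0, 0, 0]
    - [1, 0, 0, -3.5, 0, 0, 0]

```text
time_s: 19.3
ee_pos: [0.3661, -0.1362, 0.2475]
eef_rot: [3.139, -0.53, -0.162]
force: [-0.5, -0.5, -0.0]
grip_width: 0.094
grip_force: 0.0
```

```bash
python3 - <<'E'
from w import *
P,Q,o=pose();print(P,o["time_s"])
c=cam("wrist");im,d=ctrl.camera("wrist");cv2.imwrite("pics/w5.png",im[...,::-1])
hs=cv2.cvtColor(im,cv2.COLOR_RGB2HSV);m=((hs[...,0]<22)&(hs[...,1]>90)&(hs[...,2]>60)).astype(np.uint8)
m=cv2.morphologyEx(m,cv2.MORPH_OPEN,np.ones((3,3)));k,l,st,_=cv2.connectedComponentsWithStats(m)
m=(d>0)&(m>0);v,u=np.nonzero(m);W=world(c,np.c_[u,v],d[m]);k=(abs(W[:,2]-.004)<.004)&(abs(W[:,0]-.507)<.16)&(abs(W[:,1]+.158)<.13)
print("mat",cv2.minAreaRect((W[k,:2]*1000).astype(np.float32)))
q=ctrl.cut_out("wrist","cup")[0]["region"]&(d>0);v,u=np.nonzero(q);W=world(c,np.c_[u,v],d[q])
for lo,hi in((.1,.13),(.052,.066)):
    k=(W[:,2]>lo)&(W[:,2]<hi);print("cup",lo,k.sum(),cv2.minAreaRect((W[k,:2]*1000).astype(np.float32)),np.median(W[k],0).round(4))
C={}
for n in("scene","side"):
    C[n]=cam(n);ctrl.camera(n);print(n,"punch",[(round(x["score"],2),np.round(x["point"])) for x in ctrl.cut_out(n,"punch_1")])
for t in("cup_grip","cup_lip","cup","wax","tape","spool"):
    ob=[(C[n],r[0]["point"]) for n in C for r in[ctrl.tip_of(n,t)] if r]
    if len(ob)==2:print(t,tri(ob)[0].round(4))
E
```

```text
[ 0.36608286 -0.13616068  0.24746989] 19.3
mat ((507.938720703125, -158.54971313476562), (179.0845184326172, 249.25181579589844), 80.37833404541016)
cup 0.1 993 ((450.0793762207031, -150.17544555664062), (18.876258850097656, 59.33451461791992), 80.28224182128906) [ 0.4468 -0.1496  0.123 ]
cup 0.052 1076 ((512.4007568359375, -160.58963012695312), (85.49373626708984, 169.98785400390625), 80.54517364501953) [ 0.4851 -0.1586  0.0609]
scene punch []
side punch []
cup_grip [ 0.4459 -0.1514  0.1013]
cup_lip [ 0.5937 -0.167   0.0173]
cup [ 0.4902 -0.1616  0.0046]
wax [0.4929 0.0432 0.1283]
tape [ 0.4172  0.3671 -0.0083]
spool [ 0.7296 -0.136   0.008 ]
```

View pics/w5.png

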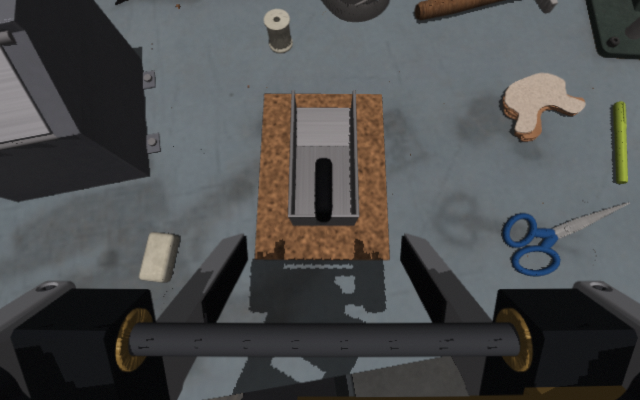

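The empty cup (290–357, 95–222) stands upright and square on its mat (258–387, 93–260). Its middle is within about 5 mm of the mat's centre, the wax and spool are where they were, and the gripper is clear.

```bash
python3 -c "
from station import ctrl
print(ctrl.hand_in())"
```

```text
the job is handed in; nothing more can be done
None
```

The job is handed in after about 20 s on the robot's clock: all three punches are in the bin, judged by the empty cup and the drop in wrist load, the flap is shut, and the cup stands upright within about 5 mm of the middle of its mat.

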